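# Carry a freshly painted machine cover to the drying rack on a trowel

## Task

The rectangular machine cover on the four painter's pyramids is still wet with paint: slide the trowel's blade under it, lift it off and lower it on the blade, flat, square and centred, onto the two rails of the empty drying rack, then draw the trowel out from under it and lay the trowel back on the bench on its blade. Neither the gripper nor the arm may touch the wet cover, and the round cover on the other rack must stay as it lies.

Things in the scene. Friction and masses are not known exactly. Their poses are not given: they have to be found in the camera images.
- cover: The wet rectangular cover, green: flat aluminium plate 100 mm (its x) by 170 mm (its y), 3 mm thick, low louvres on top (to 7 mm above the underside), 0.14 kg. Origin: centre of its underside, z up. It starts level on the points of the pyramids, underside 62 mm above the bench, within 6 mm of the board's centre and 0.08 rad of the board's direction.
- board: Spraying board, fixed: 170 (x) by 180 (y) by 12 mm, with four grey pyramids 50 mm high, foot radius 18 mm tapering to a point, 34 mm fore and aft and 64 mm left and right of centre. The lane along x between them is 92 mm wide at their feet, wider above, clear from z 12 to 62 mm, and is entered from the -x side. Origin under its centre on the bench, +x away from the robot's side.
- rack: Empty drying rack, fixed: timber foot 150 (x) by 170 (y) by 18 mm and two level round steel rails, 10 mm thick, along its x, 62 mm left and right of the middle, on posts below them. Rail tops 70 mm above the bench, straight for 150 mm, ends turned up to 85 mm. Free between the rails: 114 mm wide, above z 18 mm, entered from -x. Origin under its centre on the bench, +x away from the robot's side.
- rack_mid (a point): Middle of the empty rack: midway between the two rails and along them, level with their tops (70 mm above the bench); axes as the rack.
- taken_rack: A second drying rack, fixed, of the same make, size and axes as the empty one (origin under its centre on the bench), occupied by the round cover.
- round_cover: Round painted cover drying on the second rack: a loose disc 150 mm across, 3 mm thick, its middle raised to 6 mm. Origin at the centre of its underside, z up.
- trowel: Trowel, 0.24 kg: flat steel blade 120 (its x) by 80 (its y) by 2 mm; a tang rises steeply from the blade's rear (x -56 mm) to a level wooden handle behind and above (x -80 to -205 mm, 24 mm wide, 26 mm high, middle 52 mm above the blade's underside). Origin: centre of the blade's underside, x from handle to blade tip, z up. Starts flat on its blade on the bench and lies steady so when released.
- trowel_grip (a point): Where to grip the trowel, from above across the handle: middle of the handle's section, 105 mm behind the blade's centre and 52 mm above the blade's underside; axes as the trowel. Flat sides 24 mm apart; hold it firmly, as the loaded blade hangs forward.
- trowel_blade (a point): Centre of the upper face of the trowel's blade; axes as the trowel.
Things that resemble listed ones, but are neither listed nor needed, are in the scene too. Leave any turquoise look-alike of the board alone.

How it is judged (in metres and radians):
On the way, in this order (a step that is already met when the one before it is completed fails the run):
1. the cover is lifted clear of the pyramids, lying on the trowel's blade (height (world z) of cover above 0.078 m and contact force between cover and trowel above 0.3 N and contact force between cover and board below 0.05 N and angle between cover's own z axis and vertical below 0.4 rad), for 0.2 s.
2. the cover is set down on the rails of the empty rack with the blade still beneath it (contact force between cover and rack above 0.3 N and horizontal distance between cover and rack_mid below 0.035 m and angle between cover's own z axis and vertical below 0.15 rad and z of trowel_blade in the frame of cover below 0.002 m and horizontal distance between trowel_blade and cover below 0.1 m), for 0.1 s.
At the end, for the whole second after the job is handed in: The rectangular cover rests painted side up on both rails of the empty rack, level within 3.5 degrees, its centre within 30 mm of the middle of the rails and square to them within 14 degrees, at rest and clear of the trowel; the trowel lies released and at rest flat on its blade on the bench (horizontal distance between cover and rack_mid below 0.03 m and angle between cover's own z axis and vertical below 0.06 rad and angle between the x axis of cover and the x axis of rack, either way round below 0.25 rad and z of cover in the frame of rack_mid between -0.006 and 0.006 m and contact force between cover and rack above 0.4 N and contact force between cover and trowel below 0.05 N and linear speed of each of cover, trowel below 0.02 m/s and height (world z) of trowel between -0.005 and 0.008 m and angle between trowel's own z axis and vertical below 0.1 rad); the robot touches nothing.
It fails at once if the gripper or the arm touches the wet cover (contact force between cover and the fingers above 0.2 N or contact force between cover and the arm above 0.2 N).
It fails at once if the round cover is shifted or tipped on its rack (distance of round_cover from where it was at the start of the episode above 0.012 m or angle between round_cover's own z axis and vertical above 0.1 rad).
It also fails if it takes over 72 s, if anything falls off the work surface, if the arm or the gripper's body presses on something with over 40 N, if the wrist force passes 120 N, or if a joint passes its speed limit or range.

## Robot

A 6-joint arm with a two-finger parallel gripper is mounted at the origin on the work surface. World frame = base frame: x ahead of the robot, y to its left, z up, the work surface at z = 0. Lengths are in mm, angles in rad, forces in N, time in s.
With the tool pointing down it reaches from about 400 to 925 mm from the base axis. Payload 12.5 kg.
Tool frame: the origin (TCP) lies midway between the tips of the shut fingers; the grasp point (between the pads) lies 19 mm behind it (env.tcp_to_grasp is the distance from the TCP to the grasp point, in mm); z points along the fingers, y is the line along which they close (so a half turn about z gives the same grasp; the last joint's range is limited). The gripper opens to 95 mm and grips with 3 to 60 N. Pads are 20 mm wide; open, the fingers measure 119 mm over their backs; the gripper's body (75 mm by 180 mm) begins 59 mm behind the grasp point.
Start: joints at [-1.285, 0.491, 1.559, -0, 1.092, -0.106], TCP at [238.682, -577.649, 214.661] pointing down, gripper open.
Joint ranges: [-3.1, 3.1], [-0.84, 2.19], [0.05, 2.79], [-1.13, 4.28], [0.06, 2.93], [-2.69, 2.69]. Speed limits (rad/s): [2.22, 2.22, 2.79, 3.14, 3.14, 3.14].

## Interface

Orientations are given as [roll, pitch, yaw] about the fixed x, y, z axes, in that order (R = Rz(yaw) Ry(pitch) Rx(roll)).
In Python, from cell import env gives the robot as it stands. The module is installed in compiled form; this text tells all that it offers.
- The arm moves only by the tool step_arm, never from a script. Its argument "plan" is a list that holds one entry, the list of rows, each a list of 5 numbers: the shift along the tool's x, y, z in mm, then the turn about the tool's z in degrees, then the opening, from -1 (shut) to 1 (fully open). A call has 1 to 8 rows; each row is the pose to reach, as a shift and turn from the pose commanded when the call began, along the tool's axes at that moment; what a row does not reach only later rows make up. A row lasts 1/12 s, in which the tool goes at most 41.7 mm and 7.16 degrees, less where a joint would pass 70% of its speed; a pose out of reach is approached as far as the arm can. A call with a gripper value outside its range is refused whole. The fingers move at their own pace and stop on an object; the grip force is fixed at half the most. Time passes only in rows, so rows that repeat a pose let the fingers close. It gives the time, the measured TCP pose, the force, the opening and the grip force at its end, in the units of the state.
- env.state(): the state, without advancing time (a new reading comes with each control period).
- env.read_camera(name): name is "scene" or "side" or "wrist"; returns the picture (420x560x3 uint8, blue, green, red); there is no depth.
- env.get_calibration(name): a dict with "K" (3x3 intrinsics, pixels), "D" ([k1, k2, p1, p2, k3] as OpenCV has them; the pictures are not rectified), "extrinsics" (4x4, takes a point from world to camera coordinates). Camera axes: x right, y up, looking along -z (the intrinsics and any distortion apply to the point x, -y, -z); pixel columns grow to the right and rows downward; lengths in mm; the calibration is good to about 2 mm. A picture is of the moment at which its call begins: read the wrist's pose just before it. get_calibration takes no time and is no camera call; for the wrist camera it gives the pose at the moment of the call.
- env.job_done(): hands the job in; it is judged then, once.
The state is a dict: "t": time; "joints": joint angles; "qvel": joint speeds; "tau": joint torques, N m; "eef_pos": TCP position; "tcp_rot": TCP orientation; "ft_force": force on the tool from outside, world axes, zero at the start; "moment": the same for the moment, N m; "opening": opening from 0.0 (shut) to 1.0 (fully open); "grip_force": force on a finger pad.
Only numpy, scipy, OpenCV 4.12 (cv2) and the standard library are available. Lean on these libraries where they do the work, as an engineer would, in place of code of your own. Each camera call takes 0.05 s, during which the arm holds its last target. There are 200 camera calls.

## Working session

There is one attempt and no reset: what is moved stays moved. The work goes in short steps, Python scripts to look and compute and a tool call to move; the robot and the scene stay as the last step left them, time stands still between calls to the robot, and variables do not carry over. Pictures are saved under pics/ and viewed, at most 10 in all, crops included, and the job is handed in when it is done.

Besides the shell and the picture viewer there is one more tool, called after "Emit:" by a JSON object that holds its "api" and its "payload", one argument or row to a line. step_arm: Moves the arm, as the interface text tells. Its arguments: {"type":"object","properties":{"plan":{"type":"array"}},"required":["plan"]}

```bash
mkdir -p pics; cat > h.py <<'E'
import numpy as np, cv2
from cell import env
def ray(name,px,cal=None):
    c=cal or env.get_calibration(name); K=np.array(c["K"],float);D=np.array(c["D"],float);E=np.array(c["extrinsics"],float)
    p=cv2.undistortPoints(np.array(px,float).reshape(-1,1,2),K,D).reshape(-1,2)
    d=np.c_[p[:,0],-p[:,1],-np.ones(len(p))]
    R,t=E[:3,:3],E[:3,3]
    return -R.T@t, d@R
def onplane(name,px,z,cal=None):
    o,d=ray(name,px,cal); return o+d*((z-o[2])/d[:,2])[:,None]
def proj(name,P,cal=None):
    c=cal or env.get_calibration(name); K=np.array(c["K"],float);D=np.array(c["D"],float);E=np.array(c["extrinsics"],float)
    q=np.array(P,float).reshape(-1,3)@E[:3,:3].T+E[:3,3]; q=q*[1,-1,-1]
    return cv2.projectPoints(q,np.zeros(3),np.zeros(3),K,D)[0].reshape(-1,2)
E
python3 - <<'E'
from h import *
s=env.state();print(s)
for n in ["scene","side","wrist"]:
    cv2.imwrite(f"pics/{n}0.png",env.read_camera(n)); print(n,ray(n,[[280,210]]))
E
```

```text
{'t': 0.0, 'joints': array([-1.28458113e+00,  4.91581782e-01,  1.55943198e+00, -3.35611672e-05,
        1.09172288e+00, -1.05600299e-01]), 'qvel': array([ 0.00071721, -0.00059214, -0.00056006,  0.00032684, -0.0009091 ,
        0.00134836]), 'tau': array([ 3.59535778e-03, -6.12636924e+01, -2.58173239e+01,  6.93198829e-02,
        4.83769155e-02, -1.42787821e-04]), 'eef_pos': array([ 238.6114434 , -577.39684931,  214.05396629]), 'tcp_rot': array([-3.14045190e+00, -9.09813458e-05,  3.91830934e-01]), 'ft_force': array([-0.42375247, -0.36532784,  0.32347665]), 'moment': array([0.01950245, 0.04310504, 0.04090589]), 'grip_force': 0.0, 'opening': 0.9979355573494042}
scene (array([1034.74829412, -662.13784607,  731.00780663]), array([[-0.46898622,  0.6311973 , -0.61805459]]))
side (array([378.21661332, 991.74248383, 654.64170655]), array([[ 0.15885133, -0.85492429, -0.49391452]]))
wrist (array([ 311.08420005, -547.40513189,  384.63477489]), array([[-0.24461216, -0.12013253, -0.96235431]]))
```

View pics/scene0.png

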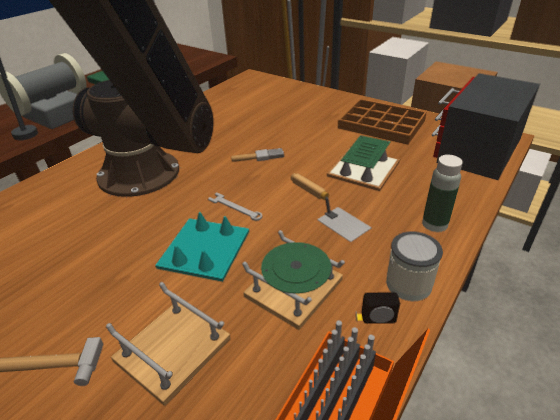

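View pics/side0.png

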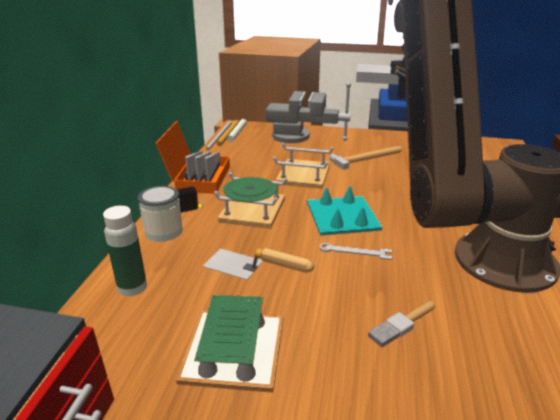

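Scene view candidates:
- Trowel: handle (312,185), blade (344,223). Look-alikes are the brush/spatula at (258,156) and the spanner (235,206).
- Cover: green rectangle (367,152) on the white board. Look-alikes are the turquoise board (205,240) and the round cover (297,265).
- Empty rack: (172,345). The taken rack is at (295,280).

I'll check these choices in one close montage.

```bash
python3 - <<'E'
import cv2,numpy as np
s=cv2.imread("pics/scene0.png");d=cv2.imread("pics/side0.png")
def c(i,x,y,w=133,h=100):return cv2.resize(i[y:y+h,x:x+w],(400,300),interpolation=cv2.INTER_CUBIC)
cv2.imwrite("pics/m1.png",np.vstack([np.hstack([c(d,168,288),c(d,195,210)]),np.hstack([c(s,280,130),c(s,105,282)])]))
E
```

```text
(no output)
```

View pics/m1.png

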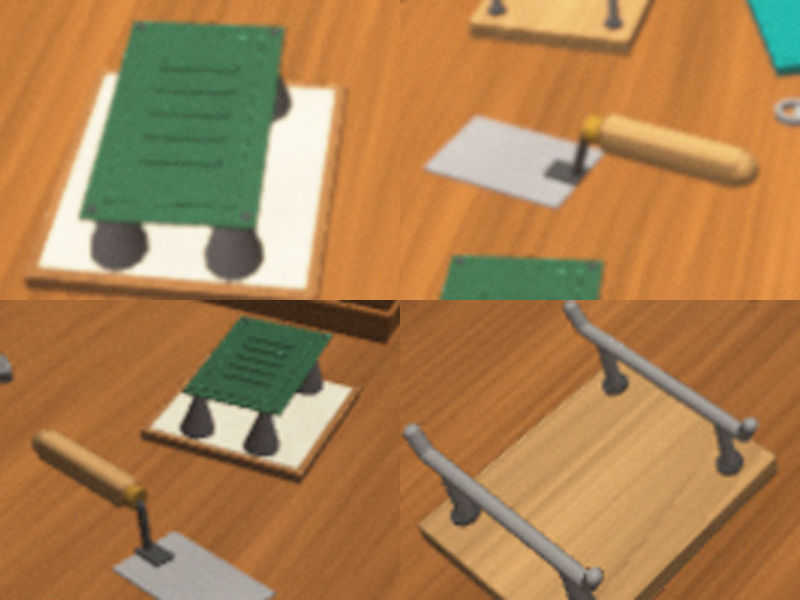

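The montage confirms the choices. Top left is the green cover on grey pyramids over the white board. Top right is the trowel, with its blade corners clear. Bottom right is the empty rack with two rails. Next I'll turn the pixels into positions.

```bash
python3 - <<'E'
from h import *
np.set_printoptions(precision=1,suppress=True)
f=1/3
def P(ox,oy,pts): return np.array(pts)*[.3325,f]+[ox,oy]
def show(n,name,px,z):
    w=onplane(name,px,z); print(n,w[:,:2].tolist() if 0 else "\n",w[:,:2], "mean",w[:,:2].mean(0)); return w
cv=show("cover","side",P(168,288,[(133,22),(286,28),(255,226),(80,216)]),65)
e=lambda a,b:np.degrees(np.arctan2(*(b-a)[1::-1]))
print("edges",[np.linalg.norm(cv[i]-cv[i-1]).round(1) for i in range(4)],[e(cv[i-1],cv[i]).round(1) for i in range(4)])
b=show("board","side",P(168,288,[(107,73),(345,87),(308,292),(32,277)]),12)
print("edges",[np.linalg.norm(b[i]-b[i-1]).round(1) for i in range(4)],[e(b[i-1],b[i]).round(1) for i in range(4)])
t=show("blade","side",P(195,210,[(72,115),(27,166),(158,207),(205,155)]),2)
print("edges",[np.linalg.norm(t[i]-t[i-1]).round(1) for i in range(4)],[e(t[i-1],t[i]).round(1) for i in range(4)])
show("handle axis","side",P(195,210,[(205,133),(345,167)]),52)
show("handle axis scene","scene",P(280,130,[(42,140),(135,195)]),52)
show("blade scene","scene",[(346,208),(370,224),(345,239),(318,218)],2)
r=show("rails","scene",P(105,282,[(180,30),(338,130),(20,140),(185,278)]),65)
print(e(r[0],r[1]),e(r[2],r[3]),np.linalg.norm(r[0]-r[1]),np.linalg.norm(r[2]-r[0]))
show("foot","scene",[(112.5,357),(167,393),(229,340)],18)
E
```

```text
cover 
 [[636.5 326.5]
 [537.6 314.1]
 [519.1 479.2]
 [615.3 490.3]] mean [577.1 402.5]
edges [np.float64(165.2), np.float64(99.7), np.float64(166.2), np.float64(96.8)] [np.float64(-82.6), np.float64(-172.8), np.float64(96.4), np.float64(6.6)]
board 
 [[660.8 321. ]
 [500.5 305. ]
 [491.1 475.1]
 [648.4 494.5]] mean [575.2 398.9]
edges [np.float64(173.9), np.float64(161.2), np.float64(170.4), np.float64(158.4)] [np.float64(-85.9), np.float64(-174.3), np.float64(93.2), np.float64(7.0)]
blade 
 [[702.5  79.7]
 [716.4 154.6]
 [602.8 186.1]
 [582.1 114.7]] mean [651.  133.8]
edges [np.float64(125.3), np.float64(76.2), np.float64(118.0), np.float64(74.4)] [np.float64(-16.2), np.float64(79.4), np.float64(164.5), np.float64(-106.1)]
handle axis 
 [[572.5 154.5]
 [463.7 178.1]] mean [518.1 166.3]
handle axis scene 
 [[464.9 177.9]
 [583.2 149.1]] mean [524.1 163.5]
blade scene 
 [[629.4 187.9]
 [714.4 161.4]
 [687.5  74.3]
 [587.3 109.1]] mean [654.7 133.2]
rails 
 [[ 487.3 -329.1]
 [ 631.8 -331.9]
 [ 470.6 -446.1]
 [ 627.  -454.9]] mean [ 554.2 -390.5]
-1.1091002242988866 -3.2441442831055505 144.5341704601087 118.13243979954399
foot 
 [[ 485.6 -471. ]
 [ 625.  -464.1]
 [ 645.4 -322. ]] mean [ 585.3 -419.1]
```

Emit:
{"api": "step_arm", "payload": {
  "plan": [
    [[40,-4,-9,3,1],[80,-8,-20,6,1],[120,-12,-30,9,1],[160,-16,-40,12,1],[200,-20,-50,15,1],[240,-24,-60,18,1],[280,-28,-70,21,1],[310,-31,-80,22.5,1]]
  ]
}}

```text
t: 0.82
eef_pos: [515.7, -428.6, 294.9]
tcp_rot: [-3.141, -0.0, -0.003]
ft_force: [-0.5, -0.6, -0.5]
opening: 0.999
grip_force: 0.0
```

Emit:
{"api": "step_arm", "payload": {
  "plan": [
    [[30,0,0,0,1],[60,-20,0,0,1],[76,-37,-6,0,1],[76,-37,-6,0,1],[76,-37,-6,0,1],[76,-37,-6,0,1]]
  ]
}}

```text
t: 1.32
eef_pos: [588.9, -394.0, 300.3]
tcp_rot: [-3.142, 0.001, -0.001]
ft_force: [-0.2, -0.1, 0.1]
opening: 1.001
grip_force: 0.0
```

```bash
cat >> h.py <<'E'
def go(x,y,z,yawdeg):
    s=env.state(); p=s["eef_pos"]; w=s["tcp_rot"][2]; c,q=np.cos(w),np.sin(w); dx,dy=x-p[0],y-p[1]
    print("pose",p.round(1),np.degrees(w).round(2),"shift",np.round([dx*c+dy*q,dx*q-dy*c,p[2]-z],1),"turn",round(np.degrees(w)-yawdeg,2))
E
python3 - <<'E'
from h import *
print(env.state()["eef_pos"],env.state()["tcp_rot"])
c=env.get_calibration("wrist");print(c["K"])
import pickle;pickle.dump(c,open("wr1.pkl","wb"))
cv2.imwrite("pics/w1.png",env.read_camera("wrist"))
E
```

```text
[ 588.85672125 -393.97736798  300.29830445] [-3.14152291e+00  6.84603164e-04 -8.55264413e-04]
[[335.02704511   0.         273.82652383]
 [  0.         335.02704511 212.44313744]
 [  0.           0.           1.        ]]
```

View pics/w1.png

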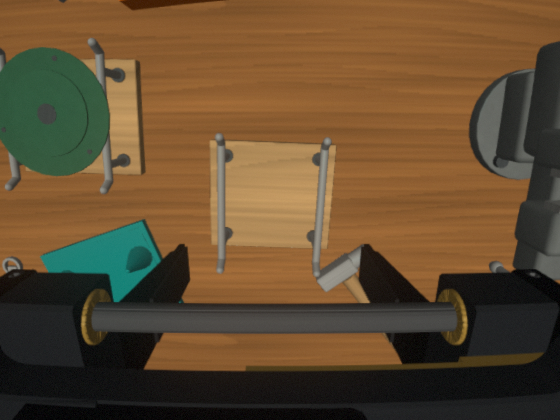

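The wrist view shows:
- The empty rack: foot corners (211,141), (335,145), (329,248), (211,247); rail tips (220,137), (327,142), (221,268), (318,273).
- The taken rack with the round cover at (47,113).
- The hammer head at (340,272), off the rack's near corner and low.

```bash
python3 - <<'E'
from h import *
import pickle
np.set_printoptions(precision=1,suppress=True)
c=pickle.load(open("wr1.pkl","rb"))
for px,z in (([(211,141),(335,145),(329,248),(211,247)],18),([(220,138),(327,143),(221,268),(318,273)],82),([(47,113)],80),([(340,272)],20)):
    w=onplane("wrist",px,z,c)[:,:2];print(w,w.mean(0))
E
```

```text
[[ 634.6 -310.1]
 [ 629.3 -475.5]
 [ 481.5 -474.2]
 [ 483.1 -302.3]] [ 557.1 -390.5]
[[ 642.6 -332.4]
 [ 636.9 -454.7]
 [ 480.4 -326.5]
 [ 473.4 -450.4]] [ 558.3 -391. ]
[[ 674. -130.]] [ 674. -130.]
[[ 443.9 -492.1]] [ 443.9 -492.1]
```

Emit:
{"api": "step_arm", "payload": {
  "plan": [
    [[4,-35,0,0,1],[8,-75,0,2,1],[12,-115,0,4,1],[16,-155,0,6,1],[20,-195,0,8,1],[24,-235,0,10,1],[28,-275,0,12,1],[32,-315,0,14.5,1]]
  ]
}}

```text
t: 2.03
eef_pos: [621.0, -78.2, 300.8]
tcp_rot: [3.141, -0.0, -0.258]
ft_force: [0.5, -0.3, -0.5]
opening: 1.004
grip_force: 0.0
```

Emit:
{"api": "step_arm", "payload": {
  "plan": [
    [[-9,-38,0,0,1],[-18,-76,0,0,1],[-27,-114,0,0,1],[-36,-152,0,0,1],[-44,-190,0,0,1],[-50,-210,0,0,1],[-50,-210,0,0,1],[-50,-210,0,0,1]]
  ]
}}

```text
t: 2.7
eef_pos: [625.9, 136.8, 300.5]
tcp_rot: [3.141, 0.0, -0.253]
ft_force: [-0.5, 0.1, -0.1]
opening: 0.999
grip_force: 0.0
```

```bash
python3 - <<'E'
from h import *
c=env.get_calibration("wrist")
import pickle;pickle.dump(c,open("wr2.pkl","wb"))
cv2.imwrite("pics/w2.png",env.read_camera("wrist"))
E
```

```text
(no output)
```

View pics/w2.png

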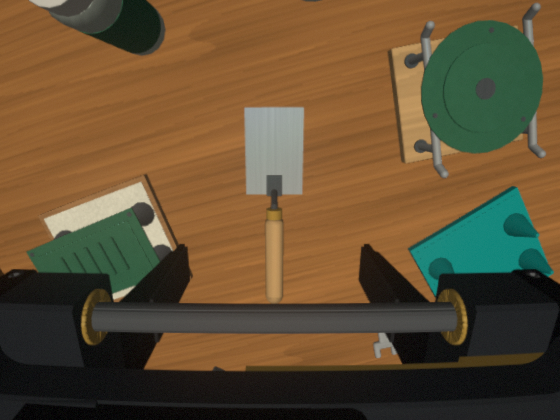

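The wrist view shows the trowel upright in the image: blade corners (246,108), (303,107), (303,194), (246,195), handle axis at column 275. The cover and board are partly visible at lower left.

```bash
python3 - <<'E'
from h import *
import pickle
np.set_printoptions(precision=1,suppress=True)
c=pickle.load(open("wr2.pkl","rb"))
w=onplane("wrist",[(246,108),(303,107),(303,194),(246,195)],2,c)[:,:2];print(w,w.mean(0))
f=(w[0]+w[1])/2-(w[2]+w[3])/2; y=np.arctan2(f[1],f[0]); u=f/np.linalg.norm(f);print("yaw",np.degrees(y),np.linalg.norm(f),np.linalg.norm(w[0]-w[1]))
h=onplane("wrist",[(274.5,220),(275,295)],60,c)[:,:2];d=h[0]-h[1];print("handle",h,np.degrees(np.arctan2(d[1],d[0])))
g=w.mean(0)-105*u;print("grip",g,"perp handle",np.cross(u,h-g))
go(g[0],g[1],33,np.degrees(y))
E
```

```text
[[720.8 150.9]
 [702.9  76.3]
 [585.9 103.8]
 [604.9 183.4]] [653.6 128.6]
yaw -14.438040989244863 120.18420560542965 76.68966554777523
handle [[576.  148.7]
 [470.5 175.1]] -14.066939884483974
grip [551.9 154.8] perp handle [ 0.1 -0.6]
pose [626.  135.9 300.6] -14.58 shift [-76.4   0.4 267.6] turn -0.14<stdin>:8: DeprecationWarning: Arrays of 2-dimensional vectors are deprecated. Use arrays of 3-dimensional vectors instead. (deprecated in NumPy 2.0)
```

Emit:
{"api": "step_arm", "payload": {
  "plan": [
    [[-25,0,30,0,1],[-50,0,65,0,1],[-76,0,100,0,1],[-76,0,140,0,1],[-76,0,180,0,1],[-76,0,220,0,1],[-76,0,250,0,1],[-76,0,262,0,1]]
  ]
}}

```text
t: 3.42
eef_pos: [551.0, 153.9, 35.0]
tcp_rot: [3.139, 0.005, -0.256]
ft_force: [0.6, 0.4, -0.3]
opening: 0.996
grip_force: 0.0
```

Emit:
{"api": "step_arm", "payload": {
  "plan": [
    [[0,0,5,0,1],[0,0,5,0,0],[0,0,5,0,-1],[0,0,5,0,-1],[0,0,5,0,-1],[0,0,5,0,-1],[0,0,5,0,-1],[0,0,5,0,-1]]
  ]
}}

```text
t: 4.08
eef_pos: [552.6, 156.3, 34.1]
tcp_rot: [-3.141, -0.001, -0.254]
ft_force: [1.0, 0.2, -0.1]
opening: 0.57
grip_force: 0.0
```

Emit:
{"api": "step_arm", "payload": {
  "plan": [
    [[0,0,0,0,-1],[0,0,0,0,-1],[0,0,0,0,-1],[0,0,0,0,-1]]
  ]
}}

```text
t: 4.42
eef_pos: [552.5, 156.2, 33.6]
tcp_rot: [3.141, 0.0, -0.254]
ft_force: [-0.0, -1.1, 0.7]
opening: 0.282
grip_force: 0.0
```

Emit:
{"api": "step_arm", "payload": {
  "plan": [
    [[0,0,0,0,-1],[0,0,0,0,-1],[0,0,0,0,-1],[0,0,0,0,-1],[0,0,0,0,-1]]
  ]
}}

```text
t: 4.83
eef_pos: [552.4, 156.2, 33.5]
tcp_rot: [3.141, 0.0, -0.254]
ft_force: [-0.0, 0.5, -0.5]
opening: 0.249
grip_force: 30.0
```

```bash
python3 - <<'E'
from h import *
import pickle
np.set_printoptions(precision=1,suppress=True)
for n,box in (("scene",(330,125,410,180)),("side",(185,285,280,370))):
    im=cv2.imread(f"pics/{n}0.png"); x0,y0,x1,y1=box; s=cv2.resize(im[y0:y1,x0:x1],None,fx=4,fy=4,interpolation=cv2.INTER_CUBIC)
    hsv=cv2.cvtColor(s,cv2.COLOR_BGR2HSV); m=cv2.inRange(hsv,(60,70,25),(90,255,255)); m=cv2.morphologyEx(m,cv2.MORPH_CLOSE,np.ones((15,15)))
    m=cv2.morphologyEx(m,cv2.MORPH_OPEN,np.ones((9,9)))
    k=max(cv2.findContours(m,0,2)[0],key=cv2.contourArea); k=cv2.convexHull(k)
    a=cv2.approxPolyN(k,4).reshape(-1,2) if hasattr(cv2,"approxPolyN") else cv2.approxPolyDP(k,15,True).reshape(-1,2)
    px=(a-1.5)/4+[x0,y0]; w=onplane(n,px,64)[:,:2]; print(n,px,w,w.mean(0))
    for i in range(4): d=w[i]-w[i-1]; print(np.linalg.norm(d).round(1),np.degrees(np.arctan2(d[1],d[0])).round(1))
c=pickle.load(open("wr2.pkl","rb"))
print(onplane("wrist",[(30,248),(132,208)],65,c)[:,:2])
go(0,0,0,0)
E
```

```text
scene [[388.9 141.6]
 [374.1 168.4]
 [340.9 160.4]
 [359.6 135.6]] [[616.2 484.4]
 [644.  320.4]
 [543.6 308.1]
 [521.9 471.3]] [581.4 396. ]
95.2 7.9
166.3 -80.4
101.1 -173.0
164.7 97.6
side [[262.9 297.1]
 [251.9 363.6]
 [194.1 360.9]
 [212.6 295.6]] [[538.4 312.4]
 [520.6 479.2]
 [615.8 491.4]
 [635.9 326.1]] [577.7 402.3]
98.4 -172.0
167.7 96.1
96.0 7.3
166.5 -83.1
[[621.5 480.3]
 [638.2 320. ]]
pose [552.4 156.2  33.5] -14.55 shift [-495.5  290.    33.5] turn -14.55
```

Emit:
{"api": "step_arm", "payload": {
  "plan": [
    [[0,0,-10,0,-1],[0,0,-40,0,-1],[0,0,-75,0,-1],[0,0,-110,0,-1],[-20,-10,-140,-2,-1],[-45,-22,-150,-4,-1],[-75,-37,-150,-7,-1],[-105,-52,-150,-10,-1]]
  ]
}}

```text
t: 5.5
eef_pos: [463.0, 233.3, 185.1]
tcp_rot: [-3.141, -0.002, -0.078]
ft_force: [-0.4, 0.2, -2.9]
opening: 0.25
grip_force: 30.0
```

Emit:
{"api": "step_arm", "payload": {
  "plan": [
    [[-30,-10,0,-3,-1],[-60,-20,0,-6,-1],[-90,-30,0,-9,-1],[-115,-40,0,-11.5,-1],[-135,-50,0,-11.5,-1],[-150,-55,0,-11.5,-1],[-150,-55,0,-11.5,-1]]
  ]
}}

```text
t: 6.08
eef_pos: [316.2, 300.1, 184.2]
tcp_rot: [3.141, 0.001, 0.123]
ft_force: [-0.1, 0.8, -2.4]
opening: 0.253
grip_force: 30.0
```

```bash
python3 - <<'E'
from h import *
go(311.5,366,72,7)
a=env.read_camera("side")
cv2.imwrite("pics/s2.png",cv2.resize(a[150:400,180:515],(800,597)))
E
```

```text
pose [316.2 300.1 184.2] 7.07 shift [  3.5 -66.  112.2] turn 0.07
```

View pics/s2.png

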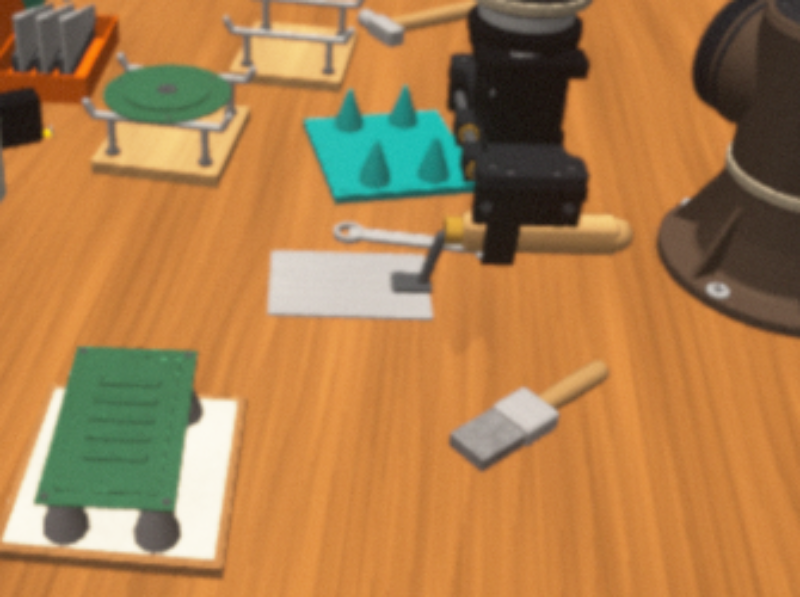

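The trowel is held level: blade at (350,285), handle at (545,232). The cover lies undisturbed at lower left. The paint brush at (520,425) is low, below the approach height.

Emit:
{"api": "step_arm", "payload": {
  "plan": [
    [[0,-30,0,0,-1],[2,-55,10,0,-1],[3,-66,40,0,-1],[3,-66,75,0,-1],[3,-66,100,0,-1],[3,-66,112,0,-1],[3,-66,112,0,-1],[3,-66,112,0,-1]]
  ]
}}

```text
t: 6.8
eef_pos: [314.5, 365.2, 71.5]
tcp_rot: [3.141, 0.001, 0.121]
ft_force: [0.6, 0.9, -2.4]
opening: 0.249
grip_force: 30.0
```

```bash
python3 - <<'E'
from h import *
import time
go(470.3,385.6,72,7)
a=env.read_camera("side");b=env.read_camera("scene");w=env.read_camera("wrist")
r=lambda i,x,y,W=160,H=120:cv2.resize(i[y:y+H,x:x+W],(400,300),interpolation=cv2.INTER_CUBIC)
cv2.imwrite("pics/m3.png",np.vstack([np.hstack([r(a,180,270),r(b,270,110)]),np.hstack([cv2.resize(w,(400,300)),np.zeros((300,400,3),np.uint8)])]))
E
```

```text
pose [314.5 365.2  71.5] 6.91 shift [157.1  -1.5  -0.5] turn -0.09
```

View pics/m3.png

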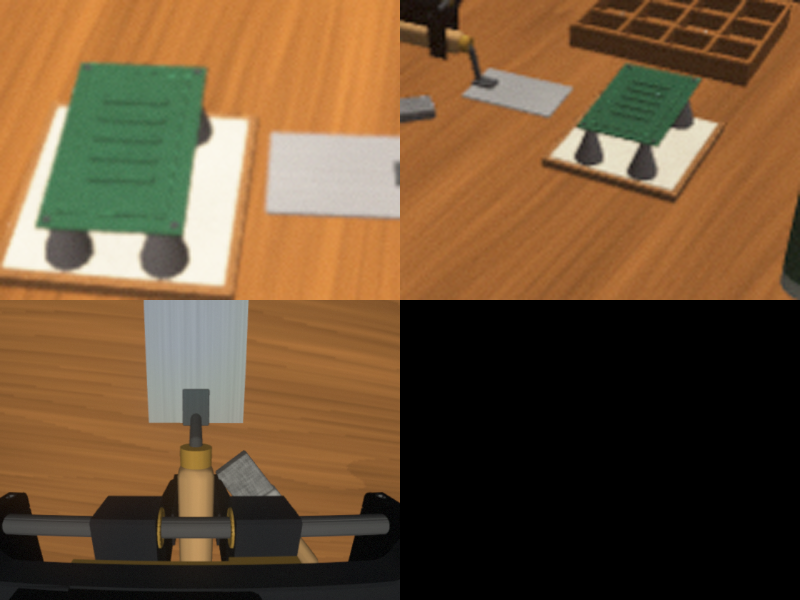

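The blade is level and in line with the lane. In the side crop, its front corners are at (268,132) and (265,213). In the scene crop they are at (572,88) and (547,115). I'll check these against the predicted pose.

```bash
python3 - <<'E'
from h import *
np.set_printoptions(precision=1,suppress=True)
s=env.state();p=s["eef_pos"];w=s["tcp_rot"][2];u=np.array([np.cos(w),np.sin(w)]);v=np.array([-u[1],u[0]])
for sg in(1,-1): print("pred",p[:2]+165*u+sg*40*v)
obs={"R":((180+268*.4,270+132*.4),(270+147*.4,110+115*.4)),"L":((180+265*.4,270+213*.4),(270+172*.4,110+88*.4))}
for k,(a,b) in obs.items():
    o1,d1=ray("side",[a]);o2,d2=ray("scene",[b]);d1=d1[0];d2=d2[0]
    t=np.linalg.lstsq(np.c_[d1,-d2],o2-o1,rcond=None)[0];print(k,o1+t[0]*d1,o2+t[1]*d2)
E
```

```text
pred [473.6 425.4]
pred [483.2 346. ]
R [484.2 347.7  38.7] [481.7 346.7  39.3]
L [472.9 425.9  36.4] [473.1 425.9  36.4]
```

Emit:
{"api": "step_arm", "payload": {
  "plan": [
    [[10,0,0,0,-1],[30,0,0,0,-1],[55,0,0,0,-1],[80,-1,0,0,-1],[105,-1,0,0,-1],[130,-1,0,0,-1],[150,-1,0,0,-1],[157,-1,0,0,-1]]
  ]
}}

```text
t: 7.62
eef_pos: [473.1, 385.7, 72.5]
tcp_rot: [-3.14, -0.003, 0.12]
ft_force: [-1.2, 0.5, -2.1]
opening: 0.251
grip_force: 30.0
```

```bash
python3 - <<'E'
from h import *
go(470.3,385.6,72,7);print(env.state()["ft_force"])
a=env.read_camera("side");b=env.read_camera("scene");w=env.read_camera("wrist")
r=lambda i,x,y,W=160,H=120:cv2.resize(i[y:y+H,x:x+W],(400,300),interpolation=cv2.INTER_CUBIC)
cv2.imwrite("pics/m4.png",np.vstack([np.hstack([r(a,180,270),r(b,270,110)]),np.hstack([cv2.resize(w,(400,300)),np.zeros((300,400,3),np.uint8)])]))
E
```

```text
pose [473.1 385.7  72.5] 6.88 shift [-2.8 -0.2  0.5] turn -0.12
[-1.17448662  0.46119098 -2.07342242]
```

View pics/m4.png

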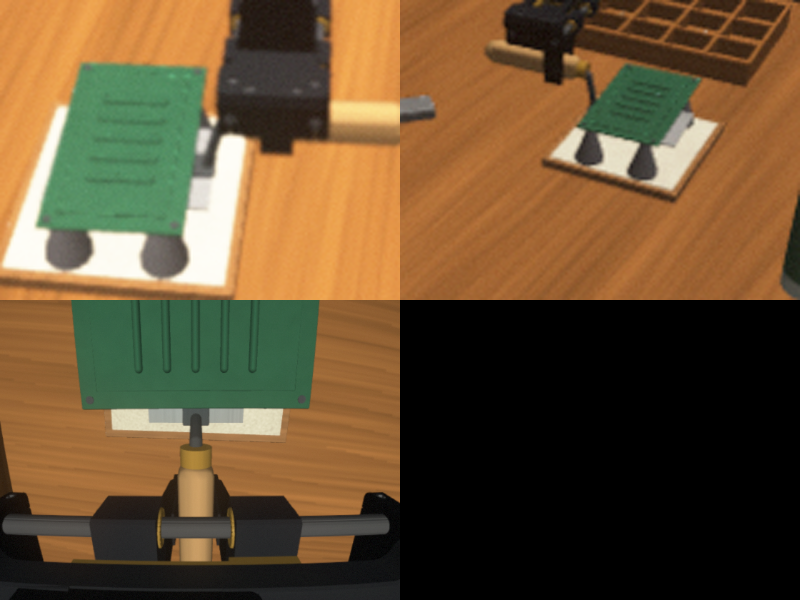

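The blade lies centred under the cover. In the wrist view, the cover's rear edge is at row 407 (corners at columns 82 and 310), with the blade's rear strip and the tang just behind it.

```bash
python3 - <<'E'
from h import *
s=env.state();p=s["eef_pos"];w=s["tcp_rot"][2];u=np.array([np.cos(w),np.sin(w)]);v=np.array([-u[1],u[0]])
for px,z in (([(82*1.4,150.5),(310*1.4,150.5)],65),([(149*1.4,171),(243*1.4,171)],41)):
    q=onplane("wrist",px,z)[:,:2]-p[:2]; print(np.c_[q@u,q@v].round(1))
E
```

```text
[[ 61.2  84.8]
 [ 61.3 -85.1]]
[[ 46.1  39.7]
 [ 46.1 -40.1]]
```

Emit:
{"api": "step_arm", "payload": {
  "plan": [
    [[0,0,-8,0,-1],[0,0,-14,0,-1],[0,0,-17,0,-1],[0,0,-20,0,-1],[0,0,-23,0,-1],[0,0,-26,0,-1],[0,0,-30,0,-1],[0,0,-34,0,-1]]
  ]
}}

```text
t: 8.43
eef_pos: [469.3, 385.4, 105.8]
tcp_rot: [3.141, 0.0, 0.121]
ft_force: [0.2, 0.2, -4.8]
opening: 0.25
grip_force: 30.0
```

Emit:
{"api": "step_arm", "payload": {
  "plan": [
    [[0,0,-6,0,-1],[0,0,-14,0,-1],[0,0,-24,0,-1],[0,0,-36,0,-1],[0,0,-48,0,-1],[0,0,-58,0,-1],[0,0,-66,0,-1],[0,0,-70,0,-1]]
  ]
}}

```text
t: 9.1
eef_pos: [469.7, 385.7, 177.1]
tcp_rot: [-3.141, -0.001, 0.121]
ft_force: [0.1, -0.7, -3.7]
opening: 0.25
grip_force: 30.0
```

```bash
python3 - <<'E'
from h import *
go(557.5-111.2,-390.7+3.7,200,-1.9);print(env.state()["ft_force"])
a=env.read_camera("side");b=env.read_camera("scene");w=env.read_camera("wrist")
r=lambda i,x,y,W=200,H=150:cv2.resize(i[y:y+H,x:x+W],(400,300),interpolation=cv2.INTER_CUBIC)
cv2.imwrite("pics/m5.png",np.vstack([np.hstack([r(a,160,200),r(b,230,60)]),np.hstack([cv2.resize(w,(400,300)),np.zeros((300,400,3),np.uint8)])]))
E
```

```text
pose [469.7 385.7 177.1] 6.95 shift [-116.7  764.2  -22.9] turn 8.85
[ 0.05615162 -0.704037   -3.69500162]
```

View pics/m5.png

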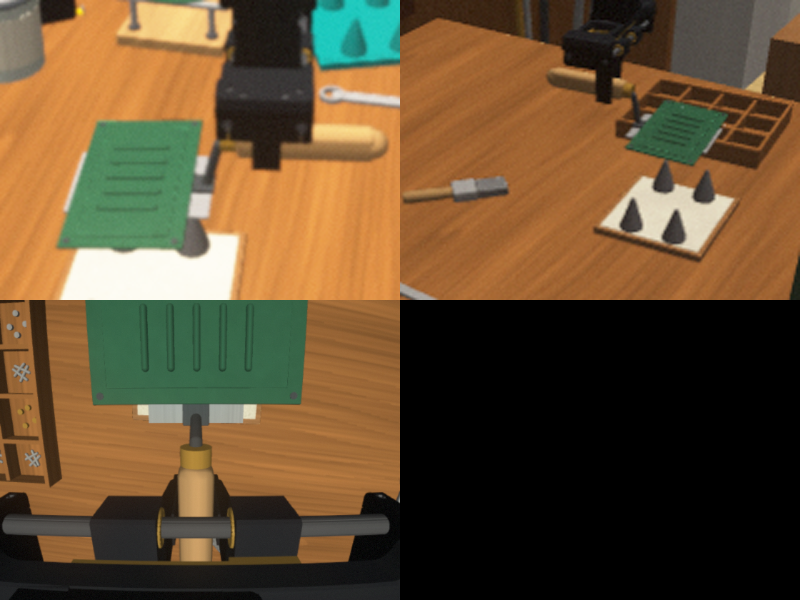

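The cover is clear of the pyramids, level and square on the blade. In the wrist view its rear corners are at (93,404) and (300,404).

```bash
python3 - <<'E'
from h import *
s=env.state();p=s["eef_pos"];w=s["tcp_rot"][2];u=np.array([np.cos(w),np.sin(w)]);v=np.array([-u[1],u[0]])
for z in (145,149):
    q=onplane("wrist",[(93*1.4,104*1.4),(301*1.4,104*1.4)],z)[:,:2]-p[:2]; print(np.c_[q@u,q@v].round(1))
E
```

```text
[[ 61.7  86.4]
 [ 61.9 -88.4]]
[[ 62.   84.7]
 [ 62.2 -86.6]]
```

Emit:
{"api": "step_arm", "payload": {
  "plan": [
    [[0,4,-3,0,-1],[-2,12,-8,0,-1],[-4,24,-13,0,-1],[-7,40,-18,0,-1],[-10,58,-21,0,-1],[-13,78,-23,0,-1],[-16,98,-23,0,-1],[-19,118,-23,0,-1]]
  ]
}}

```text
t: 9.92
eef_pos: [464.5, 263.8, 199.2]
tcp_rot: [3.141, -0.001, 0.121]
ft_force: [1.1, 0.3, -3.3]
opening: 0.255
grip_force: 30.0
```

Emit:
{"api": "step_arm", "payload": {
  "plan": [
    [[-3,20,0,0,-1],[-6,40,0,0,-1],[-9,60,0,0,-1],[-12,80,0,0,-1],[-15,100,0,0.5,-1],[-18,120,0,1,-1],[-21,140,0,1.5,-1],[-24,160,0,2,-1]]
  ]
}}

```text
t: 10.58
eef_pos: [459.6, 102.2, 199.1]
tcp_rot: [3.141, -0.001, 0.085]
ft_force: [1.0, 1.1, -3.9]
opening: 0.25
grip_force: 30.0
```

Emit:
{"api": "step_arm", "payload": {
  "plan": [
    [[-3,20,0,0.5,-1],[-6,40,0,1,-1],[-9,60,0,1.5,-1],[-12,80,0,2,-1],[-15,100,0,2.5,-1],[-18,120,0,3,-1],[-21,140,0,3.5,-1],[-24,160,0,4,-1]]
  ]
}}

```text
t: 11.25
eef_pos: [449.1, -58.9, 199.2]
tcp_rot: [3.141, -0.001, 0.016]
ft_force: [0.5, 0.2, -3.6]
opening: 0.254
grip_force: 30.0
```

Emit:
{"api": "step_arm", "payload": {
  "plan": [
    [[-3,20,0,0.5,-1],[-6,40,0,1,-1],[-9,60,0,1.5,-1],[-12,80,0,2,-1],[-15,100,0,2.5,-1],[-17,120,0,2.8,-1],[-19,140,0,2.8,-1],[-21,160,0,2.8,-1]]
  ]
}}

```text
t: 11.92
eef_pos: [430.5, -219.0, 199.2]
tcp_rot: [3.141, -0.0, -0.033]
ft_force: [0.9, -0.2, -3.1]
opening: 0.251
grip_force: 30.0
```

```bash
python3 - <<'E'
from h import *
go(446,-387,200,-1.9);print(env.state()["ft_force"])
E
```

```text
pose [ 430.5 -219.   199.2] -1.89 shift [ 21.1 167.4  -0.8] turn 0.01
[ 0.89157646 -0.24739325 -3.05339064]
```

Emit:
{"api": "step_arm", "payload": {
  "plan": [
    [[2,20,0,0,-1],[5,40,0,0,-1],[9,60,0,0,-1],[13,80,0,0,-1],[16,98,0,0,-1],[18,114,0,0,-1],[20,128,0,0,-1],[20,140,0,0,-1]]
  ]
}}

```text
t: 12.58
eef_pos: [446.6, -359.5, 199.0]
tcp_rot: [3.141, -0.0, -0.033]
ft_force: [1.0, 0.5, -4.1]
opening: 0.248
grip_force: 30.0
```

Emit:
{"api": "step_arm", "payload": {
  "plan": [
    [[0,9,0,0,-1],[0,16,0,0,-1],[0,21,0,0,-1],[0,25,0,0,-1],[0,27,0,0,-1],[0,27,0,0,-1],[0,27,0,0,-1],[0,27,0,0,-1]]
  ]
}}

```text
t: 13.25
eef_pos: [446.6, -384.6, 198.7]
tcp_rot: [-3.142, -0.0, -0.032]
ft_force: [-0.2, 0.0, -4.0]
opening: 0.251
grip_force: 30.0
```

```bash
python3 - <<'E'
from h import *
go(445.5,-387,103,-1.9);print(env.state()["ft_force"])
s=env.state();p=s["eef_pos"];w=s["tcp_rot"][2];u=np.array([np.cos(w),np.sin(w)]);v=np.array([-u[1],u[0]])
im=env.read_camera("wrist");cv2.imwrite("pics/w6.png",im)
m=cv2.inRange(cv2.cvtColor(im,cv2.COLOR_BGR2HSV),(60,70,25),(90,255,255));m[170:]=0
m=cv2.morphologyEx(m,cv2.MORPH_CLOSE,np.ones((9,9)))
k=max(cv2.findContours(m,0,2)[0],key=cv2.contourArea);a=cv2.approxPolyN(k,4).reshape(-1,2)
print(a); lo=a[np.argsort(a[:,1])[-2:]]
q=onplane("wrist",lo,p[2]-33.5+5)[:,:2];d=q-p[:2];print(np.c_[d@u,d@v].round(1))
mid=q.mean(0);e=q[0]-q[1];e=e/np.linalg.norm(e);n=np.array([-e[1],e[0]]);n=n*np.sign(n[0]);print("cover c",mid+50*n,"yaw",np.degrees(np.arctan2(n[1],n[0])))
E
```

```text
pose [ 446.6 -384.6  198.7] -1.83 shift [-1.1  2.4 95.7] turn 0.07
[-0.24691146  0.00805185 -4.00362109]
[[429   0]
 [421 144]
 [130 146]
 [118   0]]
[[ 62.9 -87.2]
 [ 61.6  85.5]]
cover c [ 558.80028263 -388.66221063] yaw -1.3810749595160055
```

Emit:
{"api": "step_arm", "payload": {
  "plan": [
    [[-1,1,8,0,-1],[-1,2,20,0,-1],[-1,2,34,0,-1],[-1,2,48,0,-1],[-1,2,62,0,-1],[-1,2,74,0,-1],[-1,2,82,0,-1],[-1,2,87,0,-1]]
  ]
}}

```text
t: 13.97
eef_pos: [445.2, -386.7, 110.4]
tcp_rot: [-3.141, 0.001, -0.032]
ft_force: [-0.2, 0.6, -4.1]
opening: 0.248
grip_force: 30.0
```

Emit:
{"api": "step_arm", "payload": {
  "plan": [
    [[0,0,2,0,-1],[0,0,4,0,-1],[0,0,6,0,-1],[0,0,8,0,-1],[0,0,10,0,-1],[0,0,11,0,-1],[0,0,12,0,-1],[0,0,12,0,-1]]
  ]
}}

```text
t: 14.63
eef_pos: [445.5, -387.0, 99.6]
tcp_rot: [3.141, -0.0, -0.032]
ft_force: [0.1, -0.4, -2.8]
opening: 0.248
grip_force: 30.0
```

Emit:
{"api": "step_arm", "payload": {
  "plan": [
    [[0,0,2,0,-1],[0,0,4,0,-1],[0,0,6,0,-1],[0,0,8,0,-1],[0,0,8,0,-1],[-5,0,8,0,-1],[-15,0,8,0,-1],[-30,0,8,0,-1]]
  ]
}}

```text
t: 15.3
eef_pos: [415.2, -385.9, 91.6]
tcp_rot: [3.141, -0.0, -0.031]
ft_force: [-0.1, -0.3, -2.3]
opening: 0.252
grip_force: 30.0
```

Emit:
{"api": "step_arm", "payload": {
  "plan": [
    [[-18,0,0,0,-1],[-36,0,0,0,-1],[-54,0,0,0,-1],[-72,0,0,0,-1],[-90,0,0,0,-1],[-108,0,0,0,-1],[-120,0,0,0,-1],[-125,0,0,0,-1]]
  ]
}}

```text
t: 15.97
eef_pos: [288.8, -381.7, 91.9]
tcp_rot: [-3.142, 0.0, -0.034]
ft_force: [1.0, 0.6, -2.4]
opening: 0.251
grip_force: 30.0
```

```bash
python3 - <<'E'
from h import *
go(552.4,156.2,34,-14.5);print(env.state()["ft_force"])
a=env.read_camera("side");b=env.read_camera("scene");w=env.read_camera("wrist")
r=lambda i,x,y,W=200,H=150:cv2.resize(i[y:y+H,x:x+W],(400,300),interpolation=cv2.INTER_CUBIC)
cv2.imwrite("pics/m7.png",np.vstack([np.hstack([r(a,220,100),r(b,80,265)]),np.hstack([cv2.resize(w,(400,300)),cv2.resize(a,(400,300))])]))
E
```

```text
pose [ 288.8 -381.7   91.9] -1.92 shift [ 245.4 -546.5   57.9] turn 12.58
[ 0.99728439  0.56324328 -2.4022692 ]
```

View pics/m7.png

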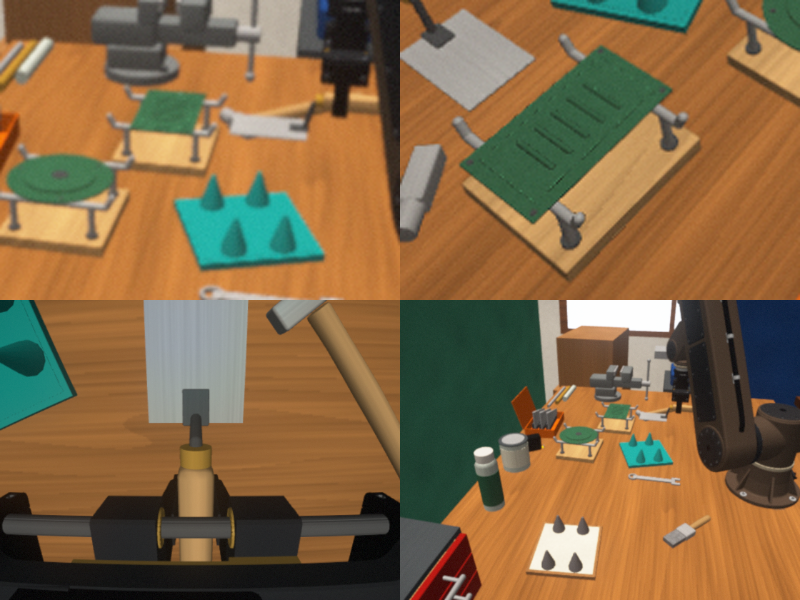

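The cover rests on both rails, the trowel is out, and the round cover is undisturbed. In the scene crop the cover's corners are at (600,48), (672,95), (532,220), (465,178). I'll check its position.

```bash
python3 - <<'E'
from h import *
np.set_printoptions(precision=1,suppress=True)
px=np.array([(200,48),(272,93),(132,220),(64,178)])/2+[80,265]
w=onplane("scene",px,73)[:,:2];print(w,w.mean(0),"rails earlier scene mean 554.2,-390.5 z65")
a=cv2.imread("pics/m7.png")[:300,:400]
px=np.array([(147,90),(207,94),(197,134),(130,129)])/2+[220,100]
w=onplane("side",px,73)[:,:2];print(w,w.mean(0))
px=np.array([(575,40),(685,118),(455,122),(582,215)])-[400,0]
w=onplane("scene",px/2+[80,265],84)[:,:2];print("rail tips",w,w.mean(0))
E
```

```text
[[ 513.7 -310.8]
 [ 613.  -313.3]
 [ 603.5 -476.7]
 [ 522.3 -482.4]] [ 563.1 -395.8] rails earlier scene mean 554.2,-390.5 z65
[[ 601.5 -460.7]
 [ 499.9 -461.7]
 [ 498.4 -296.7]
 [ 601.8 -296.2]] [ 550.4 -378.8]
rail tips [[ 493.6 -322.9]
 [ 649.2 -334. ]
 [ 475.5 -452.6]
 [ 641.9 -454. ]] [ 565.  -390.9]
```

Emit:
{"api": "step_arm", "payload": {
  "plan": [
    [[-5,0,-25,0,-1],[-5,0,-60,0,-1],[-5,0,-100,0,-1],[-5,-20,-130,0,-1],[5,-50,-130,0,-1],[18,-85,-130,0,-1],[35,-120,-130,0,-1],[52,-155,-130,0,-1]]
  ]
}}

```text
t: 16.78
eef_pos: [348.4, -227.1, 222.0]
tcp_rot: [3.141, -0.001, -0.033]
ft_force: [0.7, -0.6, -3.2]
opening: 0.246
grip_force: 30.0
```

Emit:
{"api": "step_arm", "payload": {
  "plan": [
    [[17,-35,0,1,-1],[34,-70,0,2.5,-1],[51,-105,0,4,-1],[68,-140,0,5.5,-1],[85,-175,0,7,-1],[102,-210,0,8.5,-1],[119,-245,0,10,-1],[136,-280,0,12,-1]]
  ]
}}

```text
t: 17.45
eef_pos: [493.4, 49.6, 221.7]
tcp_rot: [-3.141, -0.0, -0.242]
ft_force: [1.1, -0.9, -2.2]
opening: 0.253
grip_force: 30.0
```

```bash
python3 - <<'E'
from h import *
go(552.4,156.2,34,-14.5)
E
```

```text
pose [493.4  49.6 221.7] -13.86 shift [  31.7 -117.6  187.7] turn 0.64
```

Emit:
{"api": "step_arm", "payload": {
  "plan": [
    [[8,-30,0,0,-1],[16,-60,0,0,-1],[24,-90,20,0,-1],[32,-115,50,0,-1],[32,-117,85,0,-1],[32,-117,120,0,-1],[32,-117,150,0,-1],[32,-117,170,0,-1]]
  ]
}}

```text
t: 18.12
eef_pos: [550.6, 153.7, 48.5]
tcp_rot: [3.14, 0.003, -0.241]
ft_force: [-0.9, 0.1, -1.7]
opening: 0.249
grip_force: 30.0
```

Emit:
{"api": "step_arm", "payload": {
  "plan": [
    [[0,0,5,0,-1],[0,0,9,0,-1],[0,0,12,0,-1],[0,0,14,0,-1],[0,0,16,0,-1],[0,0,17,0,-1],[0,0,17,0,-1],[0,0,17,0,-1]]
  ]
}}

```text
t: 18.78
eef_pos: [551.8, 152.6, 35.1]
tcp_rot: [-3.141, -0.001, -0.242]
ft_force: [0.6, -0.5, -2.2]
opening: 0.252
grip_force: 30.0
```

Emit:
{"api": "step_arm", "payload": {
  "plan": [
    [[0,0,1,0,-1],[0,0,1.5,0,-1],[0,0,1.5,0,-1],[0,0,1.5,0,-1]]
  ]
}}

```text
t: 19.12
eef_pos: [551.8, 152.7, 33.6]
tcp_rot: [-3.141, -0.001, -0.242]
ft_force: [-2.0, -0.8, 5.3]
opening: 0.251
grip_force: 30.0
```

Emit:
{"api": "step_arm", "payload": {
  "plan": [
    [[0,0,0,0,-0.4],[0,0,0,0,0],[0,0,0,0,0.4],[0,0,0,0,0.8],[0,0,0,0,1],[0,0,0,0,1],[0,0,0,0,1],[0,0,0,0,1]]
  ]
}}

```text
t: 19.78
eef_pos: [551.6, 152.6, 33.1]
tcp_rot: [3.142, -0.0, -0.242]
ft_force: [-0.9, 0.1, -0.3]
opening: 0.733
grip_force: 0.0
```

Emit:
{"api": "step_arm", "payload": {
  "plan": [
    [[0,0,0,0,1],[0,0,0,0,1],[0,0,0,0,1],[0,0,-15,0,1],[0,0,-50,0,1],[0,0,-90,0,1],[0,0,-130,0,1],[0,0,-150,0,1]]
  ]
}}

```text
t: 20.45
eef_pos: [552.6, 152.9, 187.6]
tcp_rot: [-3.14, -0.005, -0.242]
ft_force: [0.1, 0.1, 0.6]
opening: 0.998
grip_force: 0.0
```

Emit:
{"api": "step_arm", "payload": {
  "plan": [
    [[60,0,-100,0,1],[76,0,-114,0,1],[76,0,-114,0,1],[76,0,-114,0,1],[76,0,-114,0,1],[76,0,-114,0,1]]
  ]
}}

```text
t: 20.95
eef_pos: [624.9, 134.4, 296.4]
tcp_rot: [3.141, 0.001, -0.242]
ft_force: [-1.2, -0.4, -1.3]
opening: 1.003
grip_force: 0.0
```

```bash
python3 - <<'E'
from h import *
a=env.read_camera("scene"); w=env.read_camera("wrist"); b=env.read_camera("side")
# trowel blade unchanged-shape check & cover vs. earlier picture
g=cv2.cvtColor(w,cv2.COLOR_BGR2HSV); m=cv2.inRange(g[:205],(0,0,120),(179,60,255))
k=max(cv2.findContours(m,0,2)[0],key=cv2.contourArea); q=onplane("wrist",cv2.approxPolyN(cv2.convexHull(k),4).reshape(-1,2),2)[:,:2]
print(q.round(1),q.mean(0))
for n,i,box in (("scene",a,(100,280,230,390)),("scene round",a,(255,235,340,300))):
    x0,y0,x1,y1=box; m=cv2.inRange(cv2.cvtColor(i[y0:y1,x0:x1],cv2.COLOR_BGR2HSV),(60,70,25),(80,255,255))
    k=max(cv2.findContours(m,0,2)[0],key=cv2.contourArea);r=cv2.minAreaRect(k);print(n,r[0][0]+x0,r[0][1]+y0,r[1:])
    if n=="scene round":
        m=cv2.inRange(cv2.cvtColor(cv2.imread("pics/scene0.png")[y0:y1,x0:x1],cv2.COLOR_BGR2HSV),(60,70,25),(80,255,255))
        k=max(cv2.findContours(m,0,2)[0],key=cv2.contourArea);r=cv2.minAreaRect(k);print("before",r[0][0]+x0,r[0][1]+y0,r[1:])
print(env.state()["ft_force"],env.state()["opening"],env.state()["eef_pos"])
E
```

```text
[[702.5  75.3]
 [587.2 103.8]
 [606.2 181. ]
 [721.5 152.7]] [654.33801243 128.18029147]
scene 163.51933670043945 329.13259506225586 ((45.3409423828125, 101.97994995117188), 48.012786865234375)
scene round 296.0 267.5 ((49.0, 68.0), 90.0)
before 296.0 267.5 ((49.0, 68.0), 90.0)
[-0.11657909 -0.21657971 -0.54081673] 1.0014810023236735 [624.25465229 134.68210417 295.51831729]
```

The trowel is flat on the bench and released. The round cover hasn't moved, and the cover is in place on the rack.

```bash
python3 -c "
from cell import env
print(env.job_done())"
```

```text
the job is handed in; nothing more can be done
None
```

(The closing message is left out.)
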